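# Hang a spare hand-truck wheel on its storage hook

## Task

Lift the spoked wheel out of the tote by its rim and hang it on the J-hook of the stand. Pass it over the hook's upturned tip, lower it gently onto the arm, clear of the stop, until the hook carries most of its weight, slide it back along the arm, still resting on it, until it is snug against the rubber stop (that leaves room for a second wheel in front), and only then let go. Go by feel: never press the wheel on the hook or the stop with more than about twice its own weight, and leave the disc wheel and everything else where they are.

Things in the scene. Friction and masses are not known exactly. Their poses are not given: they have to be found in the camera images.
- wheel: Spare hand-truck wheel, five spokes, black tyre on a grey rim, on edge in an outer compartment of the tote. Origin at its centre, x along the axle, z up. Diameter 200 mm; tyre and rim form one flat-sided ring, 30 mm wide along the axle, 24 mm deep radially (inner radius 76). Hub radius 18, length 44 mm. Spokes 14 mm wide, 10 thick, 36, 108, 180, 252, 324 degrees from z. 0.40 to 0.62 kg.
- rim_top (a point): Point of the wheel on the inside of the rim at its top, 76 mm above the centre and midway across the 30 mm width, in the open gap between two spokes: here the hook's arm goes. Axes as the wheel's.
- rim_grip (a point): Point in the middle of the wheel's ring, 48 mm towards the wheel's -y and 74 mm above its centre; one place to pinch the ring across its 30 mm width (along the axle, x) that leaves the top free for the hook. Any other place on the rim will do as well.
- stand: Stand for hanging wheels, fixed: dark steel foot plate 150 x 120 x 8 mm, slotted upright 40 mm square and 285 mm high, and a steel J-hook clipped on the upright, pointing along the stand's -x (roughly towards the robot). Origin on the table under the upright, z up. The hook and its rubber stop belong to this body.
- hook_seat (a point): Point fixed to the upright, where the top of the hook's arm meets the face of its rubber stop if the clip is in mid-slot (250 mm up). x: level, to the upright. The clip has play: arm, tip and stop really stand up to 10 mm lower or higher than told (no error sideways or in depth), so feel for the height; they stay put under load. Wheel hung home: rim_top at x = -15 mm here.
- hook_tip (a point): Also fixed to the upright, nominal like hook_seat and with the same error in height: topmost point of the hook's upturned tip, 86 mm in front of the stop, 16 mm above the top of the arm. The arm is a level round bar 12 mm thick, straight for 70 mm from the stop, then turning up; its outermost surface is 6 mm beyond this point. The stop is an upright disc of radius 20 mm about the bar.
- tote: Blue divided tote, fixed, 144 (x) x 198 (y) x 60 mm high, floor and walls 4 mm thick. Origin at the centre of its underside. Three compartments 190 mm long in y: the outer two, 36 mm wide, centred at x = -50 and +50 mm, hold one wheel each on edge (axle along x, centre 104 mm over the table); the middle one is 56 mm wide.
- disc_wheel: The other wheel in the tote, same size (200 mm, 30 mm wide) but with a closed sheet-metal disc in place of spokes: it cannot be hooked; leave it. Origin at its centre, x along the axle.
- carton: Small carton 46 x 90 x 50 mm in the tote's middle compartment; leave it. Origin under its centre.
- tape: Roll of packing tape lying flat, radius 46 mm, 48 mm high; leave it. Origin under its centre.
- can: Spray can, radius 30 mm, 170 mm high, standing; leave it. Origin under its centre.
- wrench: Open-ended wrench lying on the table; leave it. Its length is along x.
- castor: Small swivel castor standing on its plate, 74 mm high; leave it. Origin under its plate.
- partbox: Carton 100 x 70 x 45 mm on the table; leave it. Origin under its centre.
- driver: Screwdriver lying on the table; leave it. Its length is along x.
Not all that is in view belongs to the job. Leave any green or turquoise look-alike of the wheel alone.

How it is judged:
By the outcome, as a careful person would: the job done as asked, in the order asked, and still so for the second after the job is handed in, with the robot touching nothing.
It also fails if it takes over 72 s, if anything falls off the work surface, if the arm or the gripper's body presses on something with over 40 N, if the wrist force passes 120 N, or if a joint passes its speed limit or range.

## Robot

A 6-joint arm with a two-finger parallel gripper is mounted at the origin on the work surface. World frame = base frame: x ahead of the robot, y to its left, z up, the work surface at z = 0. Lengths are in m, angles in rad, forces in N, time in s.
With the tool pointing down it reaches from about 0.375 to 0.925 m from the base axis. Payload 5.7 kg.
Tool frame: the origin (TCP) lies midway between the tips of the shut fingers; the grasp point (between the pads) lies 19 mm behind it; z points along the fingers, x is the direction in which the jaws open and shut, and the axes are right-handed (so a half turn about z gives the same grasp; the last joint's range is limited). The gripper opens to 88 mm and grips with 3 to 60 N. Pads are 20 mm wide; open, the fingers measure 115 mm over their backs; the gripper's body (75 mm by 178 mm) begins 61 mm behind the grasp point.
Start: joints at [1.102, 0.359, 1.51, -0, 1.272, -0.115], TCP at [0.208, 0.563, 0.223] pointing down, gripper open.
Joint ranges: [-2.97, 2.97], [-1.01, 2.36], [0.21, 2.38], [-0.96, 4.11], [0.2, 2.71], [-2.98, 2.98]. Speed limits (rad/s): [2.39, 2.39, 3.14, 3.14, 3.14, 3.14].

## Interface

Orientations are given as a unit quaternion [x, y, z, w].
In Python, from bench import move_ptp, servo_line, goto_joints, move_gripper, sleep, inverse_kinematics, capture, PlanningError, close_job, spot_in, silhouettes, current_clock, current_joint_pos, current_qvel, current_joint_torque, current_position, current_orientation, current_force, current_torque, current_finger_gap gives the robot as it stands. Calls block until the motion is done:
- move_ptp(position, orientation): joint-space move of the TCP to a pose.
- servo_line(position, orientation=None, rate=0.15, contact_N=None): straight line of the TCP; orientation=None keeps the orientation; rate is the mean speed in m/s. With contact_N (N) it stops when the force on the tool has changed by that much, and returns True; else False.
- goto_joints(angles): joint-space move.
- move_gripper(opening): finger opening in m; the grip force is fixed at half the most; returns when the fingers have stopped.
- sleep(seconds).
- inverse_kinematics(position, orientation): joint angles nearest the present ones, or None.
- capture(name): name is "side" or "top" or "wrist"; returns a dict with "image" (420x560x3 uint8, blue, green, red), "range_z" (420x560 float32, m along the optical axis (not along the pixel's ray), 0 where there is no reading), "intrinsics" (3x3 intrinsics, pixels), "R" (3x3) and "t" (3): a world point X has camera coordinates R X + t. Camera axes: x right, y down, z forward; pixel columns grow to the right and rows downward; lengths in m; the calibration is good to about 2 mm. A picture is of the moment at which its call begins.
A pose or a line that the arm cannot do raises PlanningError and nothing moves.
- close_job(): hands the job in, once; it reports no verdict.
Trained networks look in the newest picture that a camera, given by its name, has taken for a name from the list of things; names that differ only in an ending like _2 or _b are one class to them, and where a whole thing is asked for, a point or a joint stands for the part that bears it (a point fixed in the world has none). Each returns a list of dicts, best first, with "conf" (0 to 1); they miss things now and then, are a little off and sometimes report something else, mostly with a low value. They report only what shows in the picture. A call takes as long as a camera call. They do not tell look-alikes from the thing itself.
- spot_in(camera, query): "xy" ([column, row] in pixels, amid what is visible of it).
- silhouettes(camera, query): "region" (420x560 bool, what is visible of it) and "xy" ([column, row] in pixels, amid what is visible of it).
Readings, each from a call of its own:
- current_clock(): time.
- current_joint_pos(): joint angles.
- current_qvel(): joint speeds.
- current_joint_torque(): joint torques, N m.
- current_position(): TCP position.
- current_orientation(): TCP orientation.
- current_force(): force on the tool from outside, world axes, zero at the start.
- current_torque(): the same for the moment, N m.
- current_finger_gap(): finger opening in m.
Only numpy, scipy, OpenCV 4.12 (cv2) and the standard library are available. Lean on these libraries where they do the work, as an engineer would, in place of code of your own. Each camera call takes 0.05 s, during which the arm holds its last target.

## Working session

There is one attempt and no reset: what is moved stays moved. The work goes in short steps, each a Python script; the robot and the scene stay as the last script left them, time stands still between calls to the robot, and variables do not carry over. Pictures are saved under pics/ and viewed, and the job is handed in when it is done.

```bash
ls; mkdir -p pics
python3 - <<'E'
from bench import *
import cv2,numpy as np
for n in ["side","top","wrist"]:
    c=capture(n); cv2.imwrite(f"pics/a_{n}.png",c["image"]); np.savez(f"pics/a_{n}.npz",**{k:np.asarray(v) for k,v in c.items()})
    for q in ["wheel","stand","tote","disc_wheel"]:
        print(n,q,[(np.round(d["xy"]).tolist(),round(d["conf"],2)) for d in spot_in(n,q)])
print(current_clock(),current_position(),current_orientation(),current_force())
E
```

```text
pics
side wheel [([218.0, 187.0], 0.79), ([169.0, 205.0], 0.7), ([273.0, 190.0], 0.63), ([292.0, 316.0], 0.61)]
side stand [([353.0, 247.0], 0.68), ([267.0, 262.0], 0.45)]
side tote [([268.0, 221.0], 0.61)]
side disc_wheel [([248.0, 201.0], 0.91)]
top wheel [([197.0, 176.0], 0.85), ([124.0, 209.0], 0.77), ([203.0, 203.0], 0.73), ([160.0, 289.0], 0.55)]
top stand [([334.0, 173.0], 0.84)]
top tote [([197.0, 186.0], 0.88)]
top disc_wheel [([207.0, 204.0], 0.58)]
wrist wheel [([350.0, 380.0], 0.81), ([166.0, 267.0], 0.75)]
wrist stand []
wrist tote [([216.0, 404.0], 0.74)]
wrist disc_wheel []
0.75 [0.20789909 0.56281596 0.22267024] [8.20509123e-01 5.71633430e-01 4.69977016e-06 1.03408316e-05] [-0.33178397  0.47053821  0.10673004]
```

View pics/a_side.png

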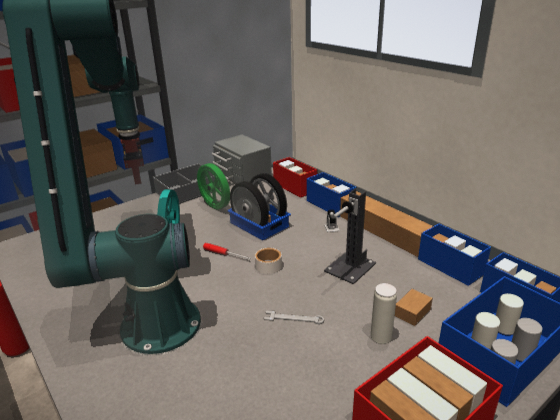

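View pics/a_top.png

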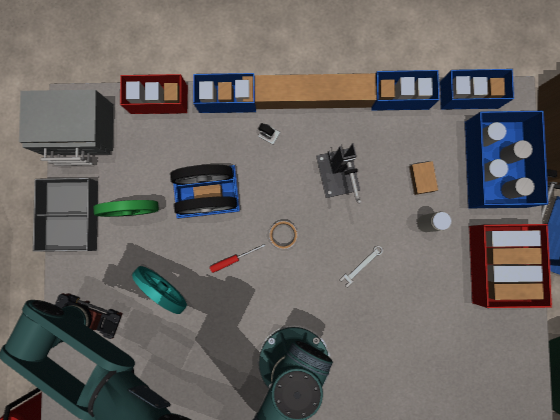

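View pics/a_wrist.png

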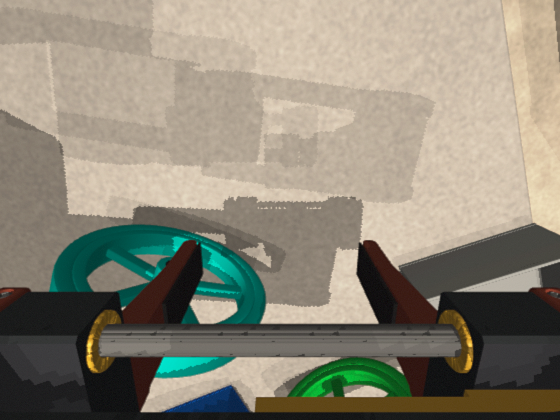

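The pictures show four wheel-like things. In the top view the far black one is at (203,174), the near black one at (205,204), the green at (127,208) and the teal at (158,289). In the side view the black wheels are at (250,202), which looks closed, and (270,190), which looks open. I'll check a close crop and measure.

```bash
cat > h.py <<'E'
import numpy as np,cv2
def load(n): return dict(np.load(f"pics/{n}.npz"))
def cloud(c):
    K,R,t,z=c["intrinsics"],c["R"],c["t"],c["range_z"].astype(float)
    v,u=np.mgrid[:z.shape[0],:z.shape[1]]
    P=np.stack([(u-K[0,2])/K[0,0]*z,(v-K[1,2])/K[1,1]*z,z],-1)
    W=(P-t)@R
    W[z<=0]=np.nan
    return W
E
python3 - <<'E'
from h import *
s=load("a_side");t=load("a_top")
a=cv2.resize(s["image"][150:290,190:390],None,fx=4,fy=4,interpolation=2)[:, :]
b=cv2.resize(t["image"][130:230,150:370],None,fx=3.6,fy=3.6,interpolation=2)
cv2.imwrite("pics/c1.png",a);cv2.imwrite("pics/c2.png",b)
for n,c in(("side",s),("top",t)): 
    print(n,c["intrinsics"][0,0],(-c["R"].T@c["t"]).round(3)); W=cloud(c)
    if n=="top":
        for p in [(203,170),(205,208),(207,190),(344,170),(356,197),(330,160),(335,190),(500,300)]: print(p,W[p[1],p[0]].round(3))
    else:
        for p in [(250,202),(270,180),(335,220),(360,210),(350,268)]: print(p,W[p[1],p[0]].round(3))
E
```

```text
side 468.5965141296307 [-0.362 -1.075  0.959]
(250, 202) [0.524 0.265 0.128]
(270, 180) [0.615 0.253 0.198]
(335, 220) [0.779 0.056 0.043]
(360, 210) [ 0.656 -0.177  0.227]
(350, 268) [ 0.627 -0.174  0.009]
top 472.8538200547011 [0.392 0.033 1.616]
(203, 170) [0.62  0.268 0.202]
(205, 208) [0.51  0.274 0.129]
(207, 190) [0.577 0.28  0.05 ]
(344, 170) [ 0.645 -0.183  0.009]
(356, 197) [ 0.526 -0.181  0.266]
(330, 160) [ 0.676 -0.134  0.034]
(335, 190) [ 0.577 -0.152  0.005]
(500, 300) [ 0.2   -0.698  0.001]
```

View pics/c1.png

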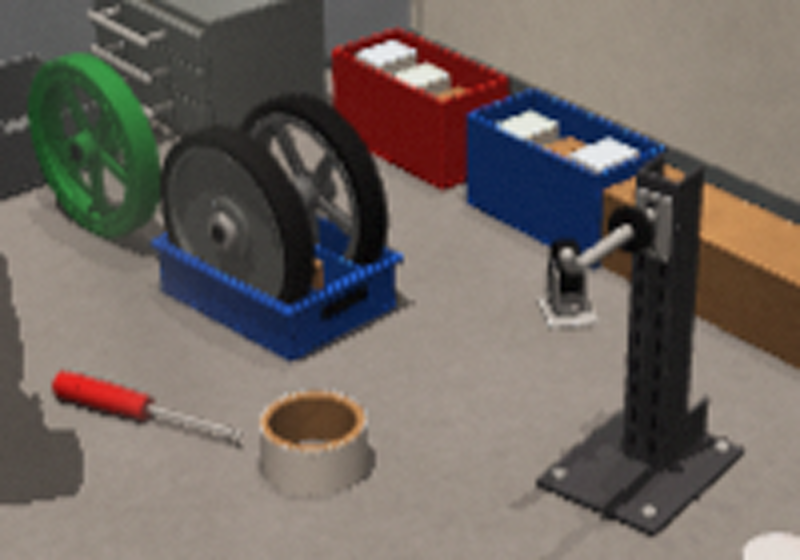

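View pics/c2.png

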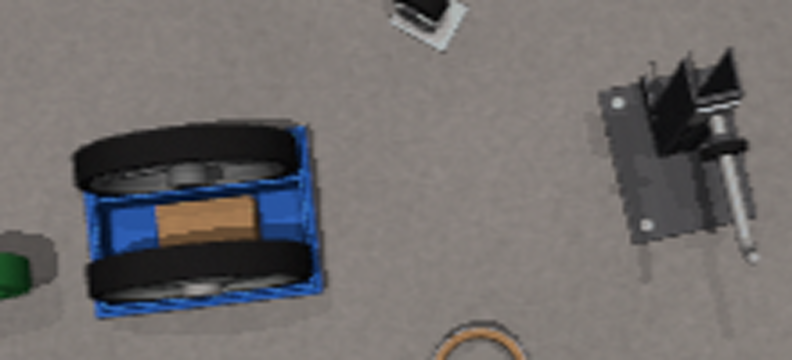

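Run:
```python
from h import *
s=load("a_side");t=load("a_top")
Ws,Wt=cloud(s),cloud(t)
for n,c,W in(("side",s,Ws),("top",t,Wt)):
    hsv=cv2.cvtColor(c["image"],cv2.COLOR_BGR2HSV)
    reg=(W[...,0]>.4)&(W[...,0]<.75)&(W[...,1]>.12)&(W[...,1]<.4)
    blue=(hsv[...,0]>100)&(hsv[...,0]<130)&(hsv[...,1]>130)&reg&(W[...,2]>.05)&(W[...,2]<.068)
    P=W[blue]; print(n,"tote rim n",len(P)); r=cv2.minAreaRect((P[:,:2]*1000).astype(np.float32)); print(r, P[:,2].mean())
    wh=reg&(W[...,2]>.08)&(W[...,0]+0.1*(W[...,1]-.27)>.585)
    Q=W[wh]; print("wheel n",len(Q),Q.min(0),Q.max(0))
    top=Q[Q[:,2]>.15]; r=cv2.minAreaRect((top[:,:2]*1000).astype(np.float32)); print("wheel rect",r)
    # circle fit in y'z
    dw=reg&(W[...,2]>.08)&(W[...,0]+0.1*(W[...,1]-.27)<.56); D=W[dw]; print("disc",len(D),cv2.minAreaRect((D[D[:,2]>.15][:,:2]*1000).astype(np.float32)))
    st=(W[...,0]>.45)&(W[...,0]<.8)&(W[...,1]>-.35)&(W[...,1]<-.05)
    pl=st&(W[...,2]>.004)&(W[...,2]<.016); P=W[pl]; print("plate",len(P),cv2.minAreaRect((P[:,:2]*1000).astype(np.float32)))
    hk=st&(W[...,2]>.2); P=W[hk]; print("hook+upright",len(P),P.min(0).round(3),P.max(0).round(3))
    np.save(f"pics/hk_{n}.npy",np.c_[P,c["image"][hk]])
    P=P[np.argsort(P[:,0])]; print(P[:60:2].round(3).tolist())
```

```text
side tote rim n 260
((570.2982177734375, 280.62957763671875), (158.97837829589844, 209.98226928710938), 6.162309646606445) 0.0586337741744778
wheel n 673 [0.59348035 0.18559512 0.08031521] [0.65005186 0.3713242  0.20927026]
wheel rect ((618.5624389648438, 285.16705322265625), (41.103004455566406, 175.80235290527344), 10.099170684814453)
disc 1013 ((525.1509399414062, 277.771728515625), (38.05527114868164, 181.22300720214844), 5.612523078918457)
plate 1057 ((625.091552734375, -200.06622314453125), (298.753662109375, 349.1017761230469), 89.7478256225586)
hook+upright 551 [ 0.509 -0.197  0.2  ] [ 0.686 -0.135  0.288]
[[0.509, -0.189, 0.268], [0.511, -0.191, 0.278], [0.512, -0.186, 0.272], [0.512, -0.186, 0.268], [0.513, -0.193, 0.268], [0.514, -0.197, 0.273], [0.515, -0.196, 0.264], [0.517, -0.19, 0.275], [0.518, -0.189, 0.257], [0.519, -0.192, 0.258], [0.523, -0.193, 0.264], [0.526, -0.19, 0.258], [0.528, -0.187, 0.264], [0.531, -0.188, 0.259], [0.536, -0.188, 0.257], [0.54, -0.183, 0.261], [0.542, -0.177, 0.258], [0.544, -0.184, 0.256], [0.545, -0.183, 0.252], [0.546, -0.186, 0.26], [
[... 865 characters left out ...]
189, 0.27], [0.511, -0.188, 0.277], [0.511, -0.192, 0.272], [0.514, -0.188, 0.278], [0.514, -0.186, 0.272], [0.515, -0.182, 0.261], [0.517, -0.188, 0.275], [0.518, -0.184, 0.269], [0.52, -0.186, 0.271], [0.521, -0.185, 0.262], [0.524, -0.185, 0.265], [0.524, -0.183, 0.259], [0.525, -0.192, 0.255], [0.527, -0.185, 0.26], [0.528, -0.181, 0.254], [0.53, -0.185, 0.261], [0.53, -0.183, 0.257], [0.533, -0.188, 0.261], [0.533, -0.177, 0.257], [0.536, -0.182, 0.261], [0.536, -0.186, 0.258], [0.538, -0.18, 0.262], [0.539, -0.183, 0.258], [0.541, -0.177, 0.26], [0.542, -0.186, 0.256], [0.544, -0.182, 0.263], [0.545, -0.177, 0.259], [0.545, -0.175, 0.253], [0.548, -0.18, 0.258], [0.548, -0.187, 0.254]]
```

Run:
```python
from h import *
for n in("side","top"):
    c=load("a_"+n);W=cloud(c)
    hsv=cv2.cvtColor(c["image"],cv2.COLOR_BGR2HSV)
    st=(W[...,0]>.5)&(W[...,0]<.74)&(W[...,1]>-.3)&(W[...,1]<-.08)&(c["image"].max(2)<75)
    pl=(st&(W[...,2]>.003)&(W[...,2]<.014)).astype(np.uint8); pl=cv2.morphologyEx(pl,cv2.MORPH_OPEN,np.ones((3,3)))>0
    P=W[pl]; print(n,"plate",len(P),cv2.minAreaRect((P[:,:2]*1000).astype(np.float32)))
    H=np.load(f"pics/hk_{n}.npy");P=H[:,:3]
    b=P[(P[:,0]<.575)&(P[:,2]>.245)]
    vx,vy,x0,y0=cv2.fitLine((b[:,:2]).astype(np.float32),cv2.DIST_HUBER,0,.001,.001).ravel(); 
    if vx<0: vx,vy=-vx,-vy
    print("bar",vx,vy,np.degrees(np.arctan2(vy,vx)),x0,y0)
    s=(P[:,0]-x0)*vx+(P[:,1]-y0)*vy; d=-(P[:,0]-x0)*vy+(P[:,1]-y0)*vx
    o=s.min()
    for a in np.arange(o,s.max(),.005):
        m=(s>=a)&(s<a+.005)
        if m.any(): print(f"{(a-o)*1000:.0f} x{x0+a*vx:.3f} y{y0+a*vy:.3f} n{m.sum()} d {d[m].min()*1000:.0f} {d[m].max()*1000:.0f} z {P[m,2].min():.3f} {P[m,2].max():.4f} med{np.median(P[m,2]):.4f} bright {H[m,3:].mean():.0f}")
```

```text
side plate 235 ((630.89599609375, -154.26763916015625), (142.8859405517578, 93.94300079345703), 15.324309349060059)
bar 0.984472 0.1755418 10.1101885 0.5439457 -0.18486744
0 x0.509 y-0.191 n12 d -7 5 z 0.263 0.2779 med0.2707 bright 111
5 x0.514 y-0.190 n7 d -6 0 z 0.257 0.2753 med0.2644 bright 96
10 x0.519 y-0.189 n3 d -4 -0 z 0.256 0.2699 med0.2639 bright 96
15 x0.524 y-0.188 n4 d -5 0 z 0.255 0.2635 med0.2587 bright 98
20 x0.529 y-0.188 n2 d -4 -1 z 0.256 0.2588 med0.2573 bright 129
25 x0.534 y-0.187 n2 d -1 3 z 0.257 0.2583 med0.2576 bright 160
30 x0.539 y-0.186 n4 d -1 8 z 0.250 0.2606 med0.2574 bright 131
35 x0.544 y-0.185 n6 d -2 2 z 0.252 0.2596 med0.2560 bright 145
40 x0.548 y-0.184 n6 d -2 5 z 0.253 0.2642 med0.2596 bright 156
45 x0.553 y-0.183 n4 d -1 6 z 0.251 0.2597 med0.2561 bright 113
50 x0.558 y-0.182 n4 d -1 2 z 0.252 0.2621 med0.2582 bright 140
55 x0.563 y-0.181 n4 d -3 3 z 0.255 0.2593 med0.2574 bright 147
60 x0.568 y-0.181 n4 d -2 7 z 0.255 0.2611 med0.2595 bright 147
65 x0.573 y-0.180 n5 d -3 6 z 0.257 0.2614 med0.2587 bright 147
70 x0.578 y-0.179 n2 d -2 -1 z 0.2
[... 3037 characters left out ...]
230 0.2724 med0.2598 bright 106
125 x0.631 y-0.162 n39 d -17 17 z 0.217 0.2758 med0.2585 bright 84
130 x0.636 y-0.161 n43 d -18 20 z 0.205 0.2928 med0.2783 bright 52
135 x0.641 y-0.160 n22 d -20 20 z 0.201 0.2896 med0.2819 bright 44
140 x0.645 y-0.159 n16 d -20 20 z 0.205 0.2896 med0.2680 bright 35
145 x0.650 y-0.158 n18 d -20 19 z 0.209 0.2903 med0.2579 bright 28
150 x0.655 y-0.157 n23 d -21 20 z 0.200 0.2851 med0.2422 bright 24
155 x0.660 y-0.156 n23 d -21 20 z 0.204 0.2886 med0.2554 bright 26
160 x0.665 y-0.155 n18 d -20 20 z 0.200 0.2868 med0.2515 bright 27
165 x0.670 y-0.154 n21 d -21 20 z 0.219 0.2882 med0.2593 bright 41
170 x0.675 y-0.153 n8 d -19 19 z 0.201 0.2825 med0.2323 bright 74
```

The far black wheel (top 203,174) is the open, spoked one. The near black wheel (205,204) is closed, and the green and teal ones are look-alikes. Both cameras agree on these measurements:

| Item | Measured |
|---|---|
| Wheel centre | about (0.6205, 0.287, 0.104) |
| Wheel yaw | 5.85° |
| Hook yaw | about 12.1° |
| Stop face | about (0.598, -0.170) |
| Top of arm | about 0.26 (near the high end of the clip's play) |

Next I'll move above the grip point and look again.

```bash
cat >> h.py <<'E'
def q(deg): 
    a=np.radians(deg)/2; return [float(np.cos(a)),float(np.sin(a)),0.,0.]
YW=5.85; YH=12.1
def ab(deg):
    r=np.radians(deg); return np.array([np.cos(r),np.sin(r),0]),np.array([-np.sin(r),np.cos(r),0])
GL=42.; GZ=(88**2-GL**2)**.5   # grip lateral (-y) and height above wheel centre, mm
def tcp_for_centre(C,deg):
    a,b=ab(deg); return np.array(C)-b*GL/1000+np.array([0,0,(GZ-19)/1000])
C0=np.array([.6205,.287,.104])
E
python3 - <<'E'
from bench import *
from h import *
p=current_position()
servo_line([p[0],p[1],.33],rate=.3)
T=tcp_for_centre(C0,YW); print(T)
move_ptp([T[0],T[1],.32],q(YW))
print(current_clock(),current_position(),current_joint_pos(),current_force())
c=capture("wrist");cv2.imwrite("pics/b_wrist.png",c["image"]); np.savez("pics/b_wrist.npz",**{k:np.asarray(v) for k,v in c.items()})
W=cloud(c)
reg=(W[...,0]>.4)&(W[...,0]<.75)&(W[...,1]>.12)&(W[...,1]<.42)&(W[...,2]<.215)
wh=reg&(W[...,2]>.1)&(W[...,0]+0.1*(W[...,1]-.287)>.585)
Q=W[wh];print(len(Q),Q.min(0),Q.max(0))
for lo in(.14,.17,.19):
  top=Q[Q[:,2]>lo]; print(lo,len(top),cv2.minAreaRect((top[:,:2]*1000).astype(np.float32)))
E
```

```text
[0.62478083 0.24521873 0.16233046]
3.1583 [0.62413127 0.24632897 0.32007485] [2.72765885e-01 4.00424210e-01 1.20662147e+00 4.81574778e-04
 1.53466315e+00 1.68997663e-01] [ 0.1227175  -0.5313786   0.38972305]
6036 [0.5965824  0.20228002 0.10683608] [0.64304274 0.39100193 0.2063384 ]
0.14 5833 ((619.89404296875, 294.44866943359375), (30.047821044921875, 182.86331176757812), 5.667288303375244)
0.17 5175 ((619.95654296875, 293.8193664550781), (30.047821044921875, 151.24716186523438), 5.667288303375244)
0.19 3778 ((619.9912109375, 293.4466247558594), (30.04693603515625, 105.66548156738281), 5.6713080406188965)
```

View pics/b_wrist.png

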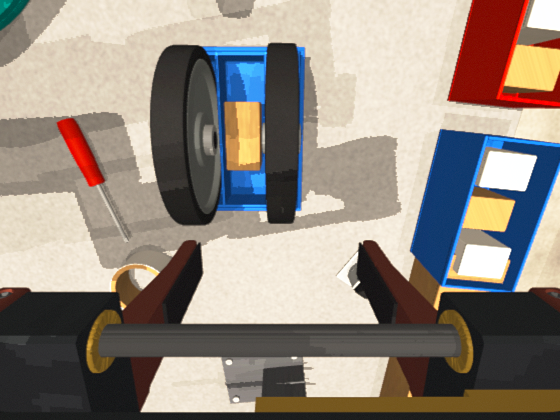

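Run:
```python
from h import *
from scipy.optimize import least_squares
for n in("a_side","a_top","b_wrist"):
    c=load(n);W=cloud(c)
    reg=(W[...,0]>.4)&(W[...,0]<.75)&(W[...,1]>.12)&(W[...,1]<.42)&(W[...,2]<.215)
    Q=W[reg&(W[...,2]>.1)&(W[...,0]+0.1*(W[...,1]-.287)>.585)]
    a,b=ab(YW); l=(Q-C0)@b; z=Q[:,2]; x=(Q-C0)@a
    r=np.hypot(l,z-.104); k=(r>.088)&(r<.112)&(z>.13)
    f=least_squares(lambda p:np.hypot(l[k]-p[0],z[k]-.104-p[1])-.1,[0,0],loss='soft_l1',f_scale=.002)
    hsv=cv2.cvtColor(c["image"],cv2.COLOR_BGR2HSV)
    blue=(hsv[...,0]>100)&(hsv[...,0]<130)&(hsv[...,1]>130)&reg&(W[...,2]>.05)&(W[...,2]<.068);P=W[blue]
    print(n,(f.x*1000).round(1),"x mid",(np.percentile(x,[1,99])*1000).round(1),cv2.minAreaRect((P[:,:2]*1000).astype(np.float32))[:2],P[:,2].mean())
```

```text
a_side [ 1.6 -1.5] x mid [-17.1  20.6] ((570.2982177734375, 280.62957763671875), (158.97837829589844, 209.98226928710938)) 0.0586337741744778
a_top [ 3.4 -1.1] x mid [-20.6  15.4] ((571.4013061523438, 283.7886962890625), (154.38540649414062, 207.5211639404297)) 0.0588479587406538
b_wrist [6.  0.1] x mid [-19.5  15.3] ((587.4461059570312, 289.7215881347656), (122.30854034423828, 208.3990478515625)) 0.059363404543945224
```

```bash
sed -i 's/^C0=.*/C0=np.array([.6198,.2905,.104])/' h.py
python3 - <<'E'
from bench import *
from h import *
T=tcp_for_centre(C0,YW)
servo_line([T[0],T[1],.24],q(YW),rate=.2)
print("hit",servo_line(T,rate=.1,contact_N=4))
sleep(.2); f0=current_force(); print(current_position(),T,f0)
move_gripper(0.02); sleep(.2)
print(current_finger_gap(),current_force()-f0,current_clock(),current_position())
c=capture("top");cv2.imwrite("pics/d_top.png",c["image"][100:250,130:370])
c=capture("wrist");cv2.imwrite("pics/d_wrist.png",c["image"])
E
```

```text
hit False
[0.62459272 0.2488828  0.16317246] [0.62408083 0.24871873 0.16233046] [-0.40385133 -0.12443704 -0.08859584]
0.030065382066848563 [ 2.28088516  0.50837113 -0.27900011] 6.0083 [0.62433386 0.24874221 0.16235424]
```

View pics/d_wrist.png

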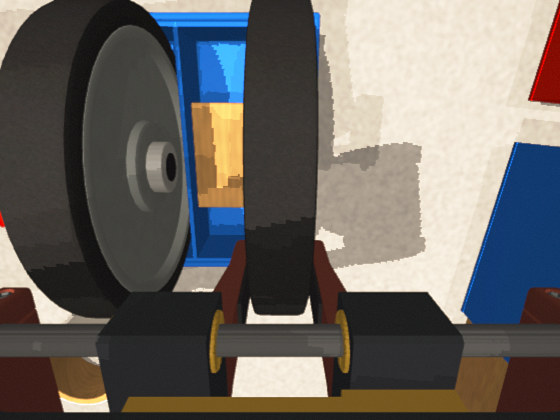

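Run:
```python
from bench import *
from h import *
T=tcp_for_centre(C0,YW); f0=current_force()
servo_line(T+[0,0,.015],rate=.06); sleep(.3)
print(current_force()-f0,current_torque(),current_finger_gap())
servo_line(T+[0,0,.226],rate=.22); sleep(.3)
fs=[]
for _ in range(5): fs.append(current_force()); sleep(.05)
print(np.mean(fs,0),np.std(fs,0),current_torque(),current_finger_gap(),current_clock(),current_position())
c=capture("side");cv2.imwrite("pics/e_side.png",cv2.resize(c["image"][90:290,150:400],None,fx=3,fy=3)); np.savez("pics/e_side.npz",**{k:np.asarray(v) for k,v in c.items()})
```

```text
[-3.22651845 -0.87540174 -5.30288519] [-0.33606131  0.00258908  0.03730278] 0.02973990459604394
[ 0.22520701  0.02294714 -5.81965968] [0.2254224  0.34126017 0.32485259] [-0.30214662  0.01494624 -0.00308303] 0.029760925504179372 8.4667 [0.62407357 0.24872627 0.38824985]
```

View pics/e_side.png

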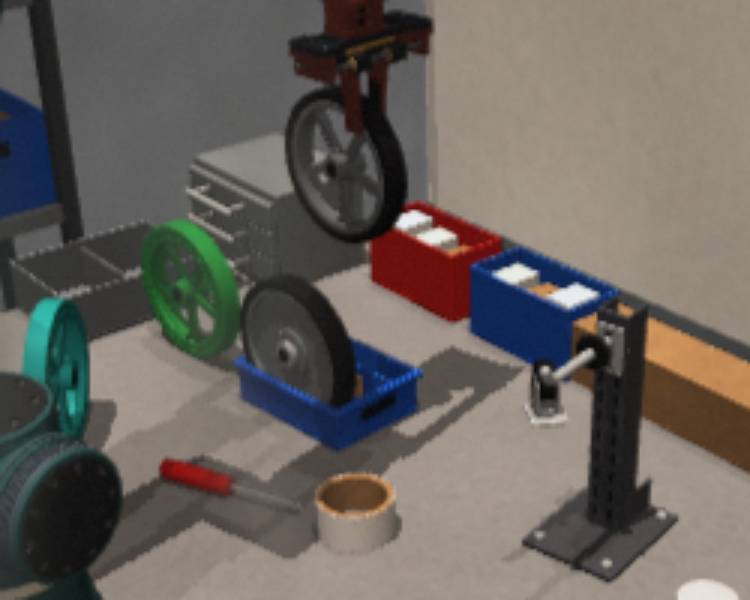

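The side view shows the spoked wheel hanging level from the gripper (centre about (345,170) in the crop), with a spoke pointing down and a weight of about 5.8 N. The disc wheel is still in place. I'll carry it to the front of the hook and measure again there.

```bash
cat >> h.py <<'E'
S=np.array([.5975,-.1695,.260])  # hook seat estimate (arm top, stop face)
def rimtop(s,z,dl=0): # desired rim_top s along hook (neg = in front), z height abs -> TCP
    a,b=ab(YH); C=S+a*s+b*dl; C[2]=z-.076; return tcp_for_centre(C,YH)
E
python3 - <<'E'
from bench import *
from h import *
P=rimtop(-.140,.31); print(P)
T=current_position()
mid=np.array([.56,.10,.388])
servo_line(mid,q(9),rate=.25)
servo_line([P[0],P[1],.388],q(YH),rate=.25)
servo_line(P,rate=.15); sleep(.3)
print(current_position(),current_force(),current_torque(),current_finger_gap(),current_clock())
for n in("side","top"):
    c=capture(n); np.savez(f"pics/f_{n}.npz",**{k:np.asarray(v) for k,v in c.items()})
    r=c["image"][120:300,200:440] if n=="side" else c["image"][120:300,240:480]
    cv2.imwrite(f"pics/f_{n}.png",cv2.resize(r,None,fx=3,fy=3))
E
```

```text
[ 0.46941433 -0.23991349  0.29233046]
[ 0.46976915 -0.24016356  0.29309328] [-1.96649648e-03 -1.04504710e+00 -5.91761048e+00] [-0.31910039 -0.01858341  0.00054595] 0.029728554353597076 11.9667
```

View pics/f_side.png

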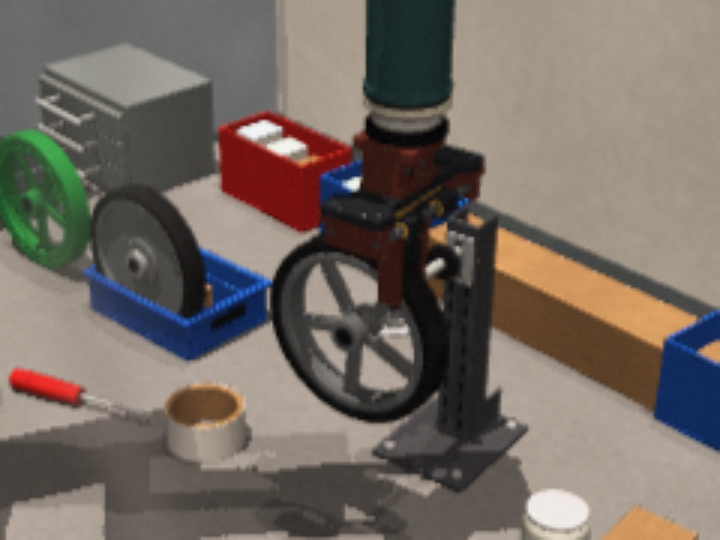

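View pics/f_top.png

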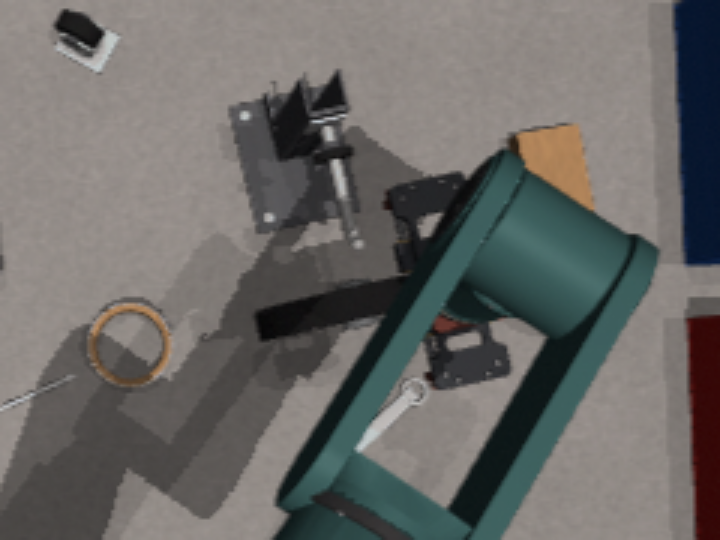

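```bash
cat > rect.py <<'E'
from h import *
import sys
from scipy.optimize import least_squares
def wheelfit(c,C,deg):
    W=cloud(c);a,b=ab(deg);Q=W-C
    x,l,z=Q@a,Q@b,Q[...,2]
    r=np.hypot(l,z)
    k=(np.abs(x)<.03)&(r>.09)&(r<.115)&~((l<-.005)&(z>.05))
    f=least_squares(lambda p:np.hypot(l[k]-p[0],z[k]-p[1])-.1,[0,0],loss='soft_l1',f_scale=.002) if k.sum()>20 else None
    face=(np.abs(x)<.03)&(r>.076)&(r<.1)&~((l<-.0)&(z>.04))
    return k.sum(),None if f is None else (f.x*1000).round(1),(np.percentile(x[face],[2,10,25,50,75,98])*1000).round(1)
def rectify(c,C,deg,xo):
    a,b=ab(deg); n=400; s=.24/n
    v,u=np.mgrid[:n,:n]; l=-(u-n/2)*s; z=-(v-n/2)*s   # image left = +l (seen from -x)
    X=C+a*xo+l[...,None]*b+z[...,None]*np.array([0,0,1])
    cc=X@c["R"].T+c["t"]; p=cc@c["intrinsics"].T
    return cv2.remap(c["image"],(p[...,0]/p[...,2]).astype(np.float32),(p[...,1]/p[...,2]).astype(np.float32),1)
E
python3 - <<'E'
from rect import *
a,b=ab(YH); tcp=np.array([.46977,-.24016,.29309]); C=tcp+b*.042-np.array([0,0,(GZ-19)/1000]); print(C)
for n in("f_side","f_top"): print(n,wheelfit(load(n),C,YH))
im=rectify(load("f_side"),C,YH,-.005)
cv2.circle(im,(200,200),166,(0,255,0),1); 
for d in (36,108,180,252,324):
    t=np.radians(d); cv2.line(im,(200,200),(int(200-160*-np.sin(t)*-1),int(200-160*np.cos(t))),(0,255,255),1)
im2=rectify(load("f_side"),C,YH,-.015); cv2.circle(im2,(200,200),166,(0,255,0),1);cv2.circle(im2,(200,200),127,(0,255,0),1)
cv2.imwrite("pics/g.png",np.hstack([im,im2]))
E
```

```text
[ 0.46096602 -0.1990931   0.23475954]
f_side (np.int64(471), array([ 4.2, -0.7]), array([-16.1, -14.3, -12.9, -10.8,  -4. ,  14.5]))
f_top (np.int64(488), array([7.2, 3.5]), array([-14.9, -14.9, -14.4, -11.9,   0.9,  14.5]))
```

View pics/g.png

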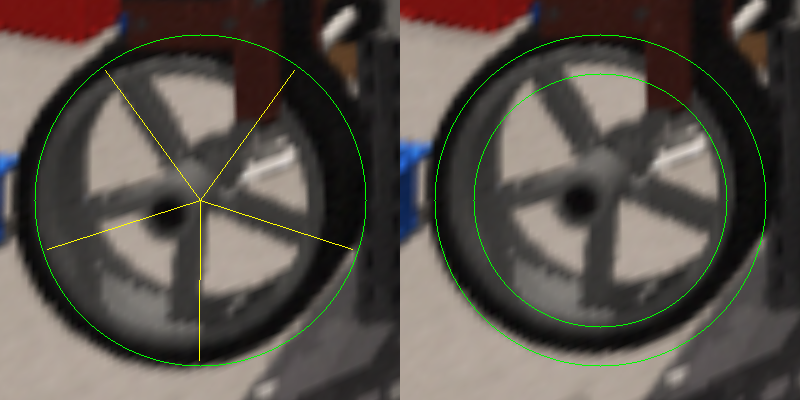

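The circle fit and the torque both put the wheel centre about 5 mm further to +y in the grip than assumed. I'll correct for that, then pass over the tip.

```bash
sed -i 's/^GL=42.*/GL=47.3; GZ=(88**2-42.**2)**.5/' h.py
python3 - <<'E'
from bench import *
from h import *
P=rimtop(-.140,.286)
print(servo_line(P,rate=.08,contact_N=3)); sleep(.2); f0=current_force(); print(f0)
h=servo_line(rimtop(-.047,.286),rate=.05,contact_N=3); sleep(.2)
print(h,current_force()-f0,current_position(),rimtop(-.047,.286),current_torque(),current_clock())
for n in("side","top"):
    c=capture(n); np.savez(f"pics/k_{n}.npz",**{k:np.asarray(v) for k,v in c.items()})
    r=c["image"][150:280,250:400] if n=="side" else c["image"][130:260,270:420]
    cv2.imwrite(f"pics/k_{n}.png",cv2.resize(r,None,fx=4,fy=4,interpolation=2))
E
```

```text
True
[-0.15823575  0.62474235 -4.68406578]
False [ 0.18727361 -1.62192129 -1.01214897] [ 0.5613583  -0.22566058  0.26836283] [ 0.56145915 -0.22560122  0.26833046] [-0.32539084 -0.04536924  0.00510524] 14.875
```

View pics/k_side.png

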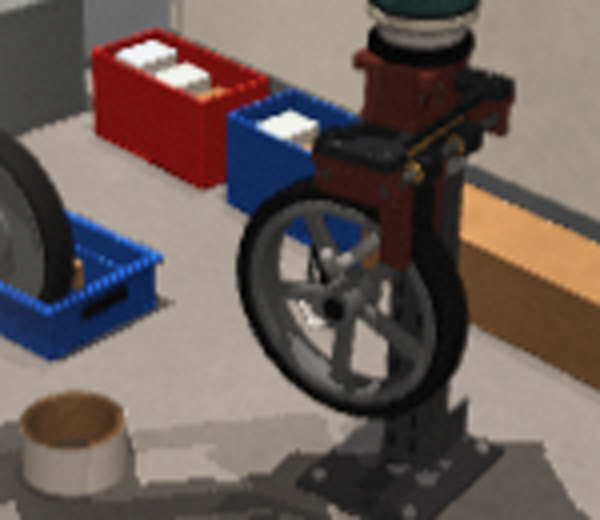

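View pics/k_top.png

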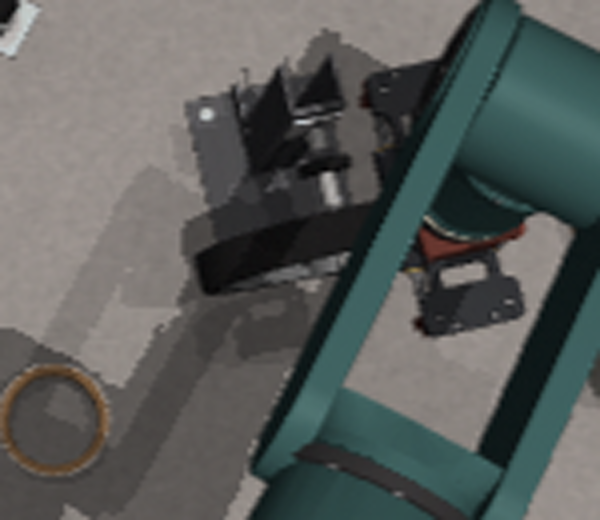

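The side view shows the hook tip coming through the upper gap at about (365,245). Now I'll lower by feel.

```bash
cat >> h.py <<'E'
def favg(n=6,dt=.02):
    from bench import current_force,sleep
    f=[]
    for _ in range(n): sleep(dt); f.append(current_force())
    return np.mean(f,0)
E
python3 - <<'E'
from bench import *
from h import *
f0=favg(15); print("f0",f0)
h=servo_line(rimtop(-.047,.268),rate=.03,contact_N=3); print(h,current_position(),favg()-f0,current_clock())
z=.268 if not h else float(current_position()[2]-rimtop(-.047,0)[2])
while z>.246:
    z-=.0005
    servo_line(rimtop(-.047,z),rate=.01); d=favg(4)-f0
    print(round(z,4),d.round(2),current_clock().__round__(2))
    if d[2]>3: break
E
```

```text
f0 [ 8.07505623e-04 -9.43716945e-02 -5.92747619e+00]
False [ 0.56152634 -0.22562504  0.25035297] [ 0.13879953 -0.03522576  0.33665321] 16.075
0.2675 [ 0.22 -0.13 -0.01] 16.39
0.267 [0.17 0.45 0.16] 16.71
0.2665 [-0.17 -0.01  0.36] 17.02
0.266 [ 0.05  0.28 -0.42] 17.34
0.2655 [-0.19  0.15  0.08] 17.66
0.265 [ 0.05  0.44 -0.05] 17.98
0.2645 [ 0.09  0.44 -0.  ] 18.29
0.264 [-0.08 -0.08  0.39] 18.61
0.2635 [-0.33  0.07 -0.45] 18.93
0.263 [0.2  0.14 0.08] 19.24
0.2625 [ 0.02 -0.   -0.06] 19.56
0.262 [ 0.63 -0.09  0.11] 19.88
0.2615 [0.14 0.15 0.43] 20.19
0.261 [ 0.16 -0.61  0.4 ] 20.51
0.2605 [-0.12 -0.11  0.03] 20.82
0.26 [0.05 0.19 0.19] 21.14
0.2595 [0.14 0.14 0.88] 21.46
0.259 [ 0.11 -0.21 -0.  ] 21.77
0.2585 [ 0.11  0.29 -0.45] 22.09
0.258 [-0.27  0.05  0.14] 22.41
0.2575 [ 0.17  0.07 -0.22] 22.73
0.257 [ 0.06 -0.3  -0.14] 23.04
0.2565 [-0.11  0.08  0.03] 23.36
0.256 [-0.01  0.16 -0.12] 23.68
0.2555 [-0.44  0.02  0.23] 23.99
0.255 [ 0.1  -0.09  1.28] 24.31
0.2545 [-1.35  1.01  6.24] 24.62
```

Contact came at about 0.255, and it is stiff (about 10 N/mm). I'll trim so the hook carries about 80% of the weight.

Run:
```python
from bench import *
from h import *
f0=np.array([0,-.09,-5.93]); z=.2545
d=favg(8)-f0; print(d)
for _ in range(6):
    if 4.2<d[2]<5.4: break
    z+=np.clip((d[2]-4.8)/10e3,-.00025,.00025); servo_line(rimtop(-.047,z),rate=.01); d=favg(8)-f0; print(round(z,5),d.round(2),current_torque().round(3),current_clock())
c=capture("side"); np.savez(f"pics/m_side.npz",**{k:np.asarray(v) for k,v in c.items()})
cv2.imwrite(f"pics/m_side.png",cv2.resize(c["image"][170:270,280:390],None,fx=5,fy=5,interpolation=2))
print(current_position(),current_clock())
```

```text
[-1.06118338  0.51017421  6.294367  ]
0.25465 [-1.47  0.27  8.24] [0.094 0.273 0.069] 25.1417
0.2549 [-0.55  0.24  7.31] [0.052 0.113 0.071] 25.525
0.25515 [-0.09  0.35  5.26] [-0.09  -0.048 -0.017] 25.9083
[ 0.56151982 -0.22561635  0.23731199] 25.9583
```

View pics/m_side.png

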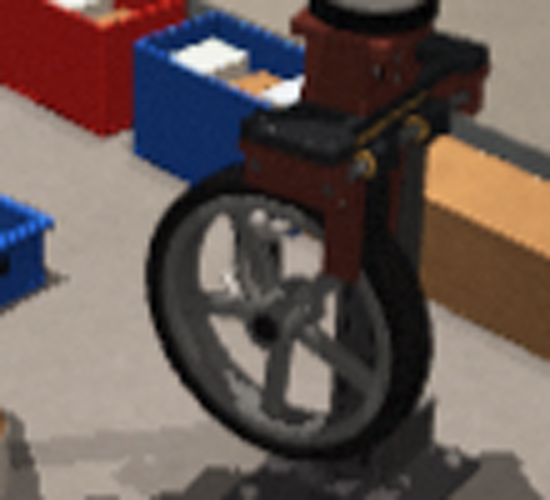

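The wheel hangs on the arm, with the tip visible in the upper gap at (270,225), and the hook carries about 90% of the weight. I'll slide back in small steps and keep the load regulated.

Run:
```python
from bench import *
from h import *
f0=np.array([0,-.09,-5.93]); z=.25515; s=-.047
a,b=ab(YH); 
d=favg(6)-f0; print(d)
while s<-.010:
    s+=.002 if s<-.0235 else .0005
    z+=np.clip((d[2]-5.0)/15e3,-.00015,.00015)
    servo_line(rimtop(s,z),rate=.02 if s<-.0235 else .01); d=favg(5)-f0
    print(round(s,4),round(z,5),"a %.2f b %.2f z %.2f"%(d@a,d@b,d[2]),round(current_clock(),2))
    if d@a<-4 or d[2]>8.5 or d[2]<1: print("stop");break
    if current_clock()>48: break
print(current_position(),rimtop(s,z),current_torque())
```

```text
[ 0.34733579 -0.25403655  4.47568237]
-0.045 0.25512 a -2.95 b -0.69 z 5.60 26.39
-0.043 0.25515 a -1.37 b -0.68 z 4.09 26.73
-0.041 0.25509 a -0.96 b -0.04 z 3.81 27.06
-0.039 0.25501 a -0.97 b 0.03 z 4.00 27.39
-0.037 0.25495 a -1.61 b 0.17 z 4.53 27.73
-0.035 0.25492 a -1.43 b -0.57 z 5.40 28.06
-0.033 0.25494 a -1.60 b -0.34 z 5.92 28.39
-0.031 0.255 a -1.66 b -0.49 z 5.64 28.73
-0.029 0.25505 a -1.58 b -0.61 z 4.78 29.06
-0.027 0.25503 a -1.73 b 0.05 z 4.95 29.39
-0.025 0.25503 a -1.57 b -0.16 z 5.09 29.73
-0.023 0.25503 a -1.48 b -0.51 z 4.93 30.16
-0.0225 0.25503 a -2.09 b -0.23 z 5.15 30.49
-0.022 0.25504 a -2.06 b -0.55 z 4.79 30.82
-0.0215 0.25503 a -1.92 b -0.63 z 5.10 31.16
-0.021 0.25503 a -2.00 b -0.31 z 4.86 31.49
-0.0205 0.25502 a -2.21 b -0.29 z 5.15 31.82
-0.02 0.25503 a -2.44 b -0.34 z 4.85 32.16
-0.0195 0.25502 a -2.04 b -0.06 z 4.64 32.49
-0.019 0.255 a -2.00 b -0.01 z 5.00 32.83
-0.0185 0.255 a -2.71 b -0.33 z 4.96 33.16
-0.018 0.255 a -2.76 b -0.56 z 5.55 33.49
-0.0175 0.25503 a -2.56 b -0.64 z 5.11 33.83
-0.017 0.25504 a -2.31 b -0.54 z 5.19 34.16
-0.0165 0.25505 a -2.03 b -0.34 z 4.86 34.49
-0.016 0.25504 a -1.82 b -0.48 z 4.43 34.83
-0.0155 0.25501 a -2.36 b -0.27 z 5.00 35.16
-0.015 0.25501 a -2.70 b -0.46 z 5.13 35.49
-0.0145 0.25501 a -2.27 b -0.39 z 4.83 35.83
-0.014 0.255 a -2.95 b -0.39 z 5.56 36.16
-0.0135 0.25504 a -5.06 b -0.34 z 6.62 36.49
stop
[ 0.59358218 -0.21873688  0.2373672 ] [ 0.59421488 -0.218579    0.23737126] [-0.34483691  0.78195246  0.17086331]
```

Run:
```python
from bench import *
from rect import *
f0=np.array([0,-.09,-5.93]);a,b=ab(YH)
d=favg(8)-f0; print("a %.2f b %.2f z %.2f"%(d@a,d@b,d[2]),current_position(),current_torque(),current_clock())
for n in("side","top"):
    c=capture(n); np.savez(f"pics/n_{n}.npz",**{k:np.asarray(v) for k,v in c.items()})
    r=c["image"][150:270,270:400] if n=="side" else c["image"][130:250,270:400]
    cv2.imwrite(f"pics/n_{n}.png",cv2.resize(r,None,fx=4.6,fy=4.6,interpolation=2))
    C=S+a*-.0145; C[2]=.260-.076
    print(n,wheelfit(c,C,YH))
im=np.hstack([cv2.imread("pics/n_side.png"),cv2.imread("pics/n_top.png")]); cv2.imwrite("pics/n.png",cv2.resize(im,None,fx=.66,fy=.66))
```

```text
a -5.41 b -0.64 z 6.52 [ 0.59357228 -0.21870698  0.23730543] [-0.34539595  0.80274304  0.25607112] 36.625
side (np.int64(458), array([1.9, 1.3]), array([-16.9, -15.1, -13.4, -11.2,  -7.3,  14.5]))
top (np.int64(438), array([ 2.2, -1.1]), array([-15.2, -14.7, -13.1,  -4.8,   6.2,  23.3]))
```

View pics/n.png

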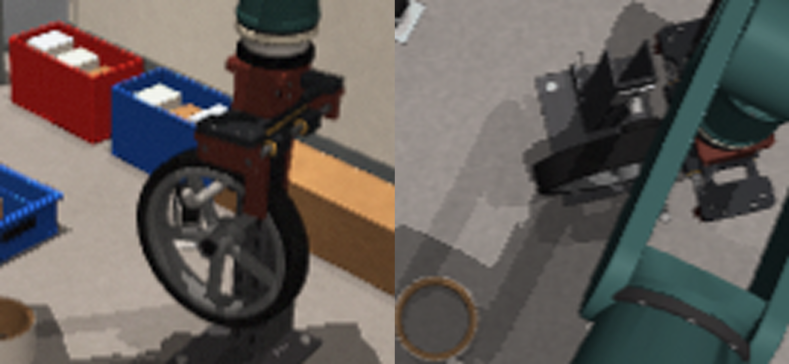

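The stop was felt at s ≈ -13.7 mm, where -15 was expected. The axial force is -5.4 N, of which about 2 N is sliding friction, so the wheel is snug and well under the limit. Releasing now.

Run:
```python
from bench import *
from rect import *
a,b=ab(YH)
move_gripper(0.035); sleep(.2); print(current_finger_gap(),current_force())
move_gripper(0.052); sleep(.3); print(current_finger_gap(),current_force(),current_position(),current_clock())
for n in("side","top","wrist"):
    c=capture(n); np.savez(f"pics/o_{n}.npz",**{k:np.asarray(v) for k,v in c.items()})
    r=c["image"][150:270,270:400] if n=="side" else c["image"][130:250,270:400]
    C=S+a*-.0145; C[2]=.260-.076
    if n!="wrist": cv2.imwrite(f"pics/o_{n}.png",cv2.resize(r,None,fx=3,fy=3,interpolation=2)); print(n,wheelfit(c,C,YH))
    else: cv2.imwrite("pics/o_wrist.png",c["image"])
cv2.imwrite("pics/o.png",np.hstack([cv2.imread("pics/o_side.png"),cv2.imread("pics/o_top.png")]))
```

```text
0.03512793033787699 [-0.25555505  0.14575848  0.59241303]
0.05196904448821518 [-0.11467523 -0.47025978  0.15236032] [ 0.5942202  -0.21857292  0.23736758] 38.05
side (np.int64(441), array([-0.8,  2.3]), array([-16.5, -14.7, -13.2, -11.3,  -9.1,  13.4]))
top (np.int64(420), array([-2. , -1.1]), array([-14.7, -14.2, -10.9,  -2.8,   7.6,  22.8]))
```

View pics/o.png

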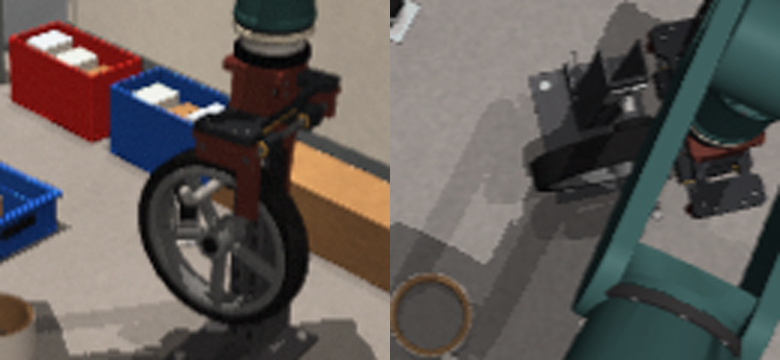

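View pics/o_wrist.png

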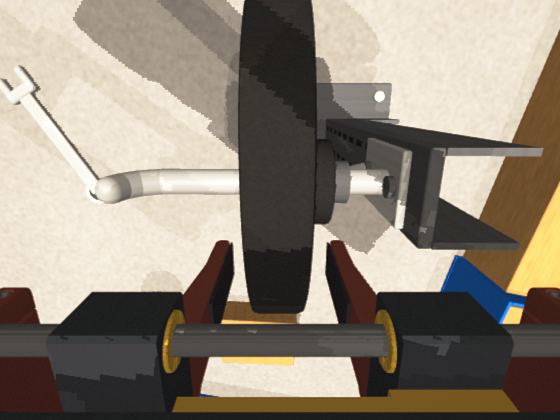

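The wheel hangs freely and is snug against the stop: in the wrist view the wheel edge is at x ≈ 315 and the stop disc starts at about 317. The fingers are clear on both sides, so I'll retreat straight up.

Run:
```python
from bench import *
from h import *
p=current_position()
print(servo_line([p[0],p[1],.33],rate=.06,contact_N=4)); print(current_position(),favg(),current_clock())
c=capture("wrist");cv2.imwrite("pics/p_wrist.png",c["image"]);np.savez("pics/p_wrist.npz",**{k:np.asarray(v) for k,v in c.items()})
W=cloud(c);a,b=ab(YH);Q=W-S;s,l,z=Q@a,Q@b,W[...,2]
k=(np.abs(l)<.08)&(z>.24)&(s<.03)&(s>-.05)
for lo,hi in((-.08,-.05),(-.05,-.022),(.022,.05),(.05,.08)):
    m=k&(l>lo)&(l<hi); print("wheel s",lo,m.sum(),np.percentile(s[m],[2,98]) if m.any() else None)
m=(np.abs(l)<.018)&(np.abs(l)>.009)&(z>.245)&(z<.275)&(s>.0)&(s<.02); print("stop s",m.sum(),np.percentile(s[m],[2,98]) if m.any() else None)
```

```text
False
[ 0.59405042 -0.21849932  0.3295399 ] [-0.04934345  0.02453724 -0.19823962] 39.9917
wheel s -0.08 1735 [-0.04194611  0.01344237]
wheel s -0.05 21771 [-0.04874471  0.02802913]
wheel s 0.022 2013 [-0.02937771 -0.00077985]
wheel s 0.05 1876 [-0.02942124 -0.0011071 ]
stop s 313 [0.00072587 0.01608613]
```

View pics/p_wrist.png

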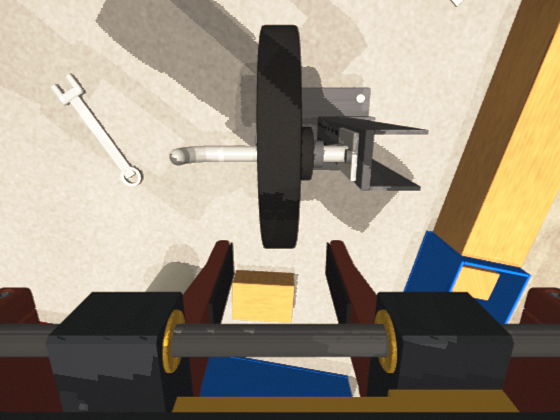

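Run:
```python
from bench import *
from h import *
p=current_position()
servo_line([p[0]-.04,p[1],.42],rate=.2); sleep(.5)
c=capture("side");cv2.imwrite("pics/q_side.png",c["image"]);print(current_clock(),current_force())
```

```text
41.2333 [ 0.56433557 -1.48750917  0.09120411]
```

View pics/q_side.png

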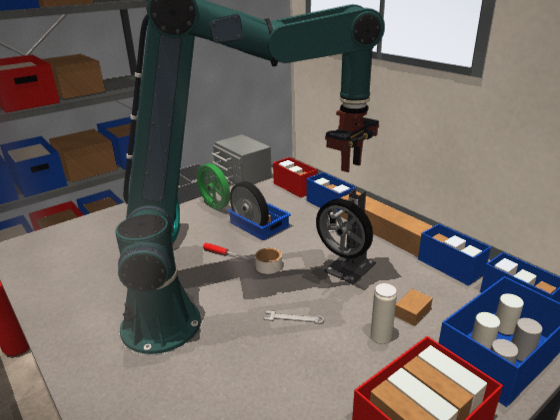

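The spoked wheel hangs on the stand at (345,230), the gripper is well clear, and nothing else has moved. Handing in.

```bash
python3 -c "
from bench import *
print(close_job())"
```

```text
the job is handed in; nothing more can be done
None
```

The spoked wheel is hanging on the J-hook, snug against the rubber stop, and the job was handed in at about 41 s of the 72 s allowed.

- **Lift and pass:** I gripped the wheel by its rim (about 5.9 N in weight), carried it to the stand and passed it over the hook's tip.
- **Lowering:** I lowered it by feel onto the arm, well clear of the stop. The highest press I read on the hook was 8.2 N, about 1.4 times its weight. I then eased off until the hook carried about 85–90%.
- **Sliding and release:** I slid it back while it rested on the arm until the stop pushed back. The axial force was about 5.4 N there, roughly 2 N of it sliding friction. Only then did I let go, and I withdrew straight up.
- **Last checks:** The wheel's back face and the stop face are within about 1.5 mm in the wrist depth data, which is about the calibration error, and they look in contact in the picture. The force on the gripper was about zero after release. The disc wheel and the other things in view look unmoved in the last side picture.
- **Disagreements:**
  - The cameras differed by up to 4 mm on the wheel's sideways position, so I corrected the grip offset by about 5 mm before the hook.
  - I felt the arm about 5 mm lower than the cameras suggested (0.255 against 0.260).
  - An early contact stop, in free air in front of the hook, was most likely a false alarm from the arm's acceleration. Because of it, the rest of that descent merged into the pass over the tip as one diagonal move, with no contact detected.
  - The very last force reading, with the gripper in free air, showed 1.5 N sideways. I put that down to sensor noise.

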